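Make up a leg-fitting kit in its tray

TASK

Make up the kit in the wooden tray: lay the short pylon in the long trough, put the clamp ring over the post so that it lies flat on the seat, set the square adapter flat in the square box with its stub up, and stand the rubber bumper upright in the round cup. Each must rest fully down in its own place, let go and still. Leave the look-alikes, the long pylon and the solid disc without a hole, where they lie.

Things in the scene. Friction and masses are not known exactly. Their poses are not given: they have to be found in the camera images.
- short_pylon_c (a point): Short pylon: an aluminium tube, 30 mm in diameter, lying level, with a 34 x 34 mm square clamp, 20 mm long, at each end (they stop it rolling); 84 mm long overall, 34 mm high as it lies, about 150 g; belongs in the kit. Point: its centre, 17 mm above what it rests on; x runs along the tube, z is up at the start.
- long_pylon_c (a point): Long pylon: an aluminium tube, 30 mm in diameter, lying level, with a 34 x 34 mm square clamp, 20 mm long, at each end (they stop it rolling); 130 mm long overall, 34 mm high as it lies; a look-alike that stays where it lies. Point: its centre, 17 mm above what it rests on; x runs along the tube, z is up at the start.
- clamp_ring_c (a point): Round steel clamp ring, 48 mm in diameter and 18 mm high, lying flat, open through the middle (hole 34 mm in diameter), with a small clamp ear 14 mm wide that sticks out to 8 mm beyond the round along +x, about 90 g; belongs in the kit. Point: its centre, 9 mm above what it rests on; z is up.
- blank_disc_c (a point): Round steel blank disc, 48 mm in diameter and 18 mm high, lying flat, solid, without a hole, with a small clamp ear 14 mm wide that sticks out to 8 mm beyond the round along +x; a look-alike that stays where it lies. Point: its centre, 9 mm above what it rests on; z is up.
- adapter_c (a point): Adapter: an aluminium plate 44 x 44 mm, 10 mm thick, lying flat, with an upright square steel stub 20 x 20 mm and 26 mm high on its middle (36 mm high in all, about 120 g); belongs in the kit. Point: half-way up, 18 mm above what it rests on, on the stub's axis; x and y run along the sides of plate and stub, z is up.
- bumper_c (a point): Rubber bumper: a black rubber cylinder, 36 mm in diameter and 45 mm high, standing upright, about 60 g; belongs in the kit. Point: its centre, 22.5 mm above what it stands on; z is up.
- trough_seat (a point): Long plywood trough, open above, inside 108 mm (x) by 58 mm (y), walls 4 mm thick that rise 10 mm above its floor. Point: centre of its floor, 12 mm above the bench; z is up. It stands on the kit tray, a wooden board 148 x 380 mm, 8 mm thick with a rim 14 mm high, fixed to the bench; four fittings stand on it in a row, 88 mm apart, in any order, all turned alike; x runs across the row and y along it.
- square_box_seat (a point): Square plywood box, open above, inside 68 x 68 mm, walls 4 mm thick that rise 10 mm above its floor. Point: centre of its floor, 12 mm above the bench; z is up. It stands on the kit tray, turned like the trough.
- round_cup_seat (a point): Shallow round plywood cup, open above, inside diameter 60 mm, wall 4 mm thick that rises 10 mm above its floor. Point: centre of its floor, 12 mm above the bench; z is up. It stands on the kit tray, turned like the trough.
- post_seat (a point): Upright wooden post, 14 mm in diameter, that rises 34 mm above a round seat of 40 mm diameter and 8 mm height on a 56 x 56 mm foot, 4 mm thick. Point: on the post's axis, on top of the round seat, 20 mm above the bench; z is up. It stands on the kit tray, turned like the trough.
Things that resemble listed ones, but are neither listed nor needed, are in the scene too. Leave any blue or green look-alike of the part that bears adapter_c alone.

How it is judged:
By the outcome, as a careful person would: the job done as asked, in the order asked, and still so for the second after the job is handed in, with the robot touching nothing.
It also fails if it takes over 118 s, if anything falls off the work surface, if the arm or the gripper's body presses on something with over 40 N, if the wrist force passes 120 N, or if a joint passes its speed limit or range.

ROBOT

A 6-joint arm with a two-finger parallel gripper is mounted at the origin on the work surface. World frame = base frame: x ahead of the robot, y to its left, z up, the work surface at z = 0. Lengths are in m, angles in rad, forces in N, time in s.
With the tool pointing down it reaches from about 0.275 to 0.825 m from the base axis. Payload 5.2 kg.
Tool frame: the origin (TCP) lies on the centre line of the jaws, within the pads' length; the fingertips stand 19 mm ahead of it and the grasp point (between the pads) is the TCP; z points along the fingers, y is the direction in which the jaws open and shut (so a half turn about z gives the same grasp; the last joint's range is limited). The gripper opens to 93 mm and grips with 3 to 60 N. Pads are 15 mm wide; open, the fingers measure 128 mm over their backs; the gripper's body (75 mm by 188 mm) begins 65 mm behind the grasp point.
Start: joints at [1.049, 0.259, 1.535, -0, 1.348, -0.203], TCP at [0.172, 0.522, 0.238] pointing down, gripper open.
Joint ranges: [-3.14, 3.14], [-0.91, 2.08], [0.19, 2.58], [-1.22, 4.36], [0.22, 2.71], [-3.12, 3.12]. Speed limits (rad/s): [2.57, 2.57, 3.14, 3.14, 3.14, 3.14].

INTERFACE

Orientations are given as a unit quaternion [x, y, z, w].
In Python, from plant import robot, snapshot, job_done gives the robot as it stands. The module is installed in compiled form; this text tells all that it offers.
- The arm moves only by the tool arm_command, never from a script. Its argument "moves" is a list of rows, each an object of numbers: "rx", "ry", "rz": the turn, a rotation vector about the tool's x, y, z in rad; "dx", "dy", "dz": the shift along the tool's x, y, z in mm; "gripper": the opening, from -1 (shut) to 1 (fully open). In form: [{"rx": .., "ry": .., "rz": .., "dx": .., "dy": .., "dz": .., "gripper": ..}, ...]. A call has 1 to 12 rows; each row is the pose to reach, as a shift and turn from the pose commanded when the call began, along the tool's axes at that moment; what a row does not reach only later rows make up. A row lasts 1/12 s, in which the tool goes at most 41.7 mm and 7.16 degrees, less where a joint would pass 70% of its speed; a pose out of reach is approached as far as the arm can. A call with a gripper value outside its range is refused whole. The fingers move at their own pace and stop on an object; "newtons" is the grip in N (left out, the last holds). Time passes only in rows, so rows that repeat a pose let the fingers close. It gives the time, the measured TCP pose, the force and the opening at its end, in the units of the state.
- robot.observe(): the state, without advancing time (a new reading comes with each control period).
- snapshot(name): name is "side" or "top" or "wrist"; returns a dict with "image" (480x640x3 uint8, red, green, blue), "camera_matrix" (3x3 intrinsics, pixels), "extrinsics" (4x4, takes a point from camera to world coordinates). Camera axes: x right, y down, z forward; pixel columns grow to the right and rows downward; lengths in m; the calibration is good to about 2 mm. A picture is of the moment at which its call begins. There is no depth.
- job_done(): hands the job in, once; it reports no verdict.
The state is a dict: "time": time; "joint_positions": joint angles; "dq": joint speeds; "joint_torque": joint torques, N m; "eef_pos": TCP position; "tool_rot": TCP orientation; "ft_force": force on the tool from outside, world axes, zero at the start; "moment": the same for the moment, N m; "gripper_width": finger opening in m.
Only numpy, scipy, OpenCV 4.12 (cv2) and the standard library are available. Lean on these libraries where they do the work, as an engineer would, in place of code of your own. Each camera call takes 0.05 s, during which the arm holds its last target. There are 200 camera calls.

## Working session

There is one attempt and no reset: what is moved stays moved. The work goes in short steps, Python scripts to look and compute and a tool call to move; the robot and the scene stay as the last step left them, time stands still between calls to the robot, and variables do not carry over. Pictures are saved under pics/ and viewed, about 12 in all and at most 16, crops included, and the job is handed in when it is done.

Besides the shell and the picture viewer there is one more tool, called after ">>>" by a JSON object that holds its "name" and its "arguments", one argument or row to a line. arm_command: Moves the arm, as the interface text tells. Its arguments: {"type":"object","properties":{"moves":{"type":"array"},"newtons":{"type":"number"}},"required":["moves"]}

```bash
mkdir -p pics
cat > h.py <<'E'
import numpy as np, cv2
from plant import robot, snapshot, job_done
def save(n,f):
    s=snapshot(n); cv2.imwrite('pics/'+f+'.png',s['image'][:,:,::-1]); np.savez('pics/'+f+'.npz',K=s['camera_matrix'],T=s['extrinsics']); return s
def cam(f):
    d=np.load('pics/'+f+'.npz'); return d['K'],d['T']
def back(f,uv,z):
    K,T=cam(f); uv=np.atleast_2d(uv).astype(float)
    r=(np.linalg.inv(K)@np.c_[uv,np.ones(len(uv))].T).T@T[:3,:3].T
    o=T[:3,3]; return o+r*((z-o[2])/r[:,2])[:,None]
def proj(f,P):
    K,T=cam(f); P=np.atleast_2d(P); c=(P-T[:3,3])@T[:3,:3]; p=c@K.T; return p[:,:2]/p[:,2:]
E
python3 - <<'E'
from h import *
for n in('top','side'):
    s=save(n,n+'0');print(n,s['camera_matrix'].round(1).tolist(),s['extrinsics'].round(3).tolist())
o=robot.observe();print({k:np.round(v,3).tolist() for k,v in o.items()})
E
```

```text
top [[557.1, 0.0, 326.9], [0.0, 557.1, 230.3], [0.0, 0.0, 1.0]] [[-0.021, -0.98, 0.198, 0.265], [-1.0, 0.019, -0.01, 0.004], [0.006, -0.198, -0.98, 1.213], [0.0, 0.0, 0.0, 1.0]]
side [[614.2, 0.0, 319.6], [0.0, 614.2, 230.6], [0.0, 0.0, 1.0]] [[0.809, -0.364, 0.461, -0.143], [-0.587, -0.529, 0.613, -0.841], [0.02, -0.767, -0.642, 0.904], [0.0, 0.0, 0.0, 1.0]]
{'time': 0.1, 'joint_positions': [1.049, 0.259, 1.536, -0.0, 1.348, -0.203], 'dq': [0.001, -0.001, -0.001, 0.001, -0.001, 0.001], 'joint_torque': [0.001, -43.822, -28.464, 0.072, 0.036, -0.0], 'eef_pos': [0.172, 0.522, 0.237], 'tool_rot': [0.159, 0.987, -0.001, -0.0], 'ft_force': [1.113, 0.939, 0.236], 'moment': [-0.014, -0.012, 0.036], 'gripper_width': 0.093}
```

View pics/top0.png

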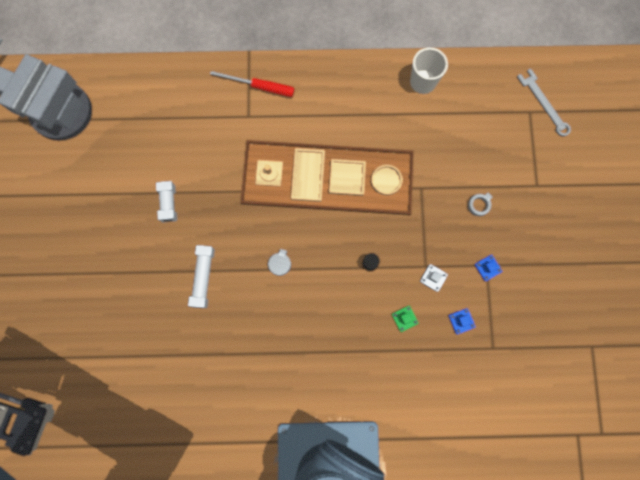

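View pics/side0.png

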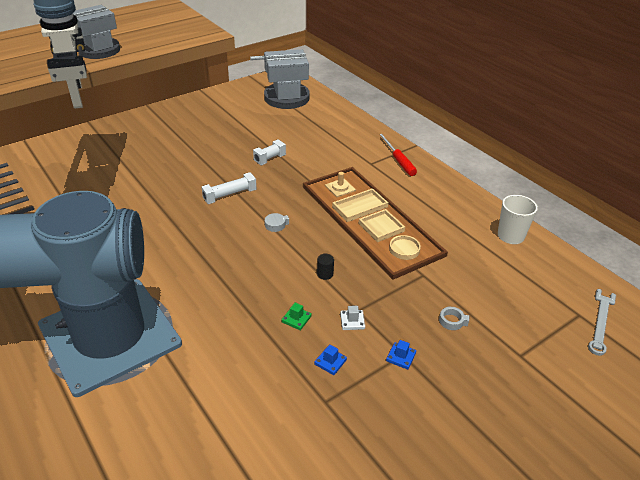

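The top view shows the tray with (left to right) post (268,172), trough (308,174), box (347,177) and cup (387,180). The loose parts are the short pylon (166,201), ring (480,204), white adapter (434,277) and bumper (370,262). The look-alikes are the long pylon (201,276), the disc (280,262) and the blue and green adapters. The side view agrees. Next I'll zoom in to measure.

Run:
```python
from h import *
im=cv2.imread('pics/top0.png')
a=cv2.resize(im[135:220,235:420],None,fx=4,fy=4,interpolation=cv2.INTER_CUBIC)
tiles=[cv2.resize(im[v-23:v+23,u-23:u+23],(184,184),interpolation=cv2.INTER_CUBIC) for u,v in((166,201),(480,204),(434,277),(370,262))]
b=np.hstack(tiles); W=max(a.shape[1],b.shape[1])
p=lambda x:np.pad(x,((0,0),(0,W-x.shape[1]),(0,0)))
cv2.imwrite('pics/z.png',np.vstack([p(a),p(b)]))
```

```text
(no output)
```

View pics/z.png

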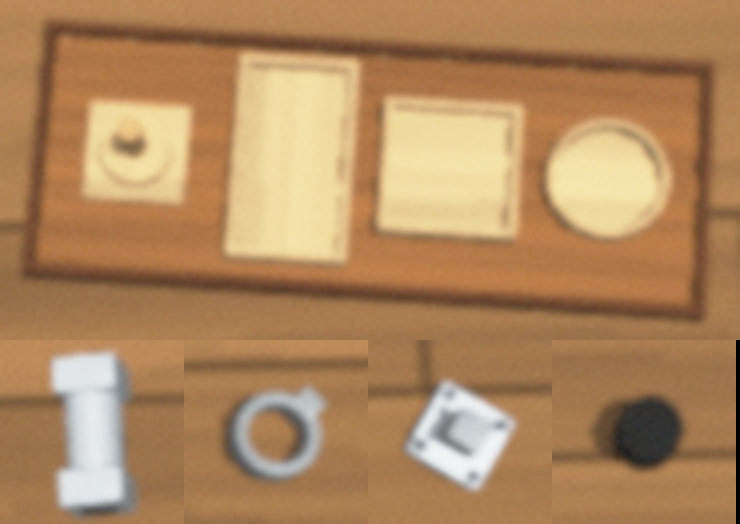

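The zoom gives edges and corners good to about half a pixel (about 1 mm). I'll convert these to world coordinates and cross-check them in the side view.

Run:
```python
from h import *
px=lambda o,l:np.array(o)+(np.array(l,float)+.5)/4-.5
A=lambda l,z:back('top0',px((235,135),l),z)
F={'post':A([(88,101),(191,105),(183,204),(82,199)],.012),'trough':A([(240,53),(360,60),(347,263),(224,256)],.022),'box':A([(384,97),(524,104),(517,241),(375,235)],.022),'cup':A([(544,179),(672,179),(608,117),(608,241)],.022)}
C=[]
for k,v in F.items():
    print(k,v.mean(0).round(4),np.linalg.norm(np.diff(v,axis=0),axis=1).round(3)); C.append(v.mean(0)[:2])
C=np.array(C);m=C.mean(0);d=np.linalg.svd(C-m)[2][0];d*=np.sign(d[1]);print('dir',d,np.degrees(np.arctan2(d[1],d[0])),((C-m)@d).round(4))
fit=[m+d*s for s in(.132,.044,-.044,-.132)];print(np.round(fit,4))
T=lambda c,l,z:back('top0',px((c[0]-23,c[1]-23),l),z)
pe=T((166,201),[(86,14),(92,165)],.034);print('pyl',pe.mean(0).round(4),np.linalg.norm(pe[0]-pe[1]),np.degrees(np.arctan2(*(pe[0]-pe[1])[[1,0]])))
r=T((480,204),[(88,93),(129,60)],.018);print('ring',r[0].round(4),np.degrees(np.arctan2(*(r[1]-r[0])[[1,0]])))
a=T((434,277),[(79,42),(148,84),(109,151),(37,107)],.010);print('adp',a.mean(0).round(4),np.linalg.norm(np.diff(a,axis=0),axis=1),[np.degrees(np.arctan2(*(a[(i+1)%4]-a[i])[[1,0]])) for i in range(4)])
b=T((370,262),[(96,92)],.045)[0];print('bump',b.round(4))
im=cv2.imread('pics/side0.png');S=2
im=cv2.resize(im,None,fx=S,fy=S,interpolation=cv2.INTER_CUBIC)
P=[(*fit[0],.054),(*fit[1],.012),(*fit[2],.012),(*fit[3],.012),(*pe.mean(0)[:2],.034),(*r[0][:2],.018),(*a.mean(0)[:2],.036),(*b[:2],.045)]
for p in proj('side0',P): cv2.circle(im,tuple(np.int32((p+.5)*S-.5)),3,(0,0,255),-1)
cv2.imwrite('pics/sz.png',im[240:720,440:960])
```

```text
post [0.6422 0.1203 0.012 ] [0.058 0.058 0.057]
trough [0.6345 0.0321 0.022 ] [0.068 0.118 0.068]
box [ 0.626  -0.0552  0.022 ] [0.078 0.079 0.079]
cup [ 0.6185 -0.1428  0.022 ] [0.071 0.05  0.072]
dir [0.09050012 0.99589644] 84.80762097742435 [ 0.1322  0.0437 -0.044  -0.1319]
[[ 0.6422  0.1201]
 [ 0.6343  0.0324]
 [ 0.6263 -0.0552]
 [ 0.6183 -0.1429]]
pyl [0.5778 0.3441 0.034 ] 0.08524660661560403 4.285189734344981
ring [ 0.5593 -0.3446  0.018 ] -52.76231034035935
adp [ 0.3988 -0.2375  0.01  ] [0.04322143 0.04276913 0.04488042] [np.float64(-123.26078650266084), np.float64(146.86474921311864), np.float64(56.8388491874134), np.float64(-35.352878832735435)]
bump [ 0.4315 -0.0985  0.045 ]
```

View pics/sz.png

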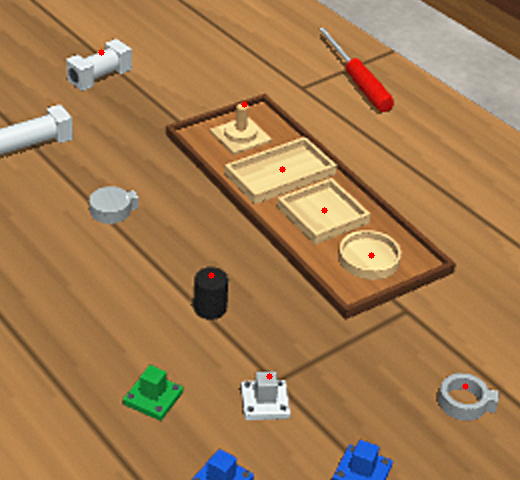

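Side-view projections land on every part and fitting within about 2 mm. Next is a helper that computes moves, and then the pylon.

```bash
cat >> h.py <<'E'
from scipy.spatial.transform import Rotation as Ro
def to(*targets):
    """targets: (x,y,z,phi_deg) tool down, phi = world angle of tool y; prints rows from the pose as it stands"""
    o=robot.observe(); p=np.array(o['eef_pos']); R=Ro.from_quat(o['tool_rot'])
    print('t',round(o['time'],2),'p',p.round(4),'F',np.round(o['ft_force'],1),'w',round(float(o['gripper_width']),4),'q',np.round(o['joint_positions'],2))
    for x,y,z,f in targets:
        f=np.radians(f); G=np.array([[np.sin(f),np.cos(f),0],[-np.cos(f),np.sin(f),0],[0,0,-1]]).T
        G=Ro.from_matrix(np.column_stack([np.cross([np.cos(f),np.sin(f),0],[0,0,-1]),[np.cos(f),np.sin(f),0],[0,0,-1]]))
        print('d',(R.inv().apply(np.array([x,y,z])-p)*1000).round(1),'r',(R.inv()*G).as_rotvec().round(3))
E
sed -i '/G=np.array(\[\[np.sin/s/; G=.*$//' h.py
python3 -c "
from h import *
to((.578,.344,.12,94.3),(.578,.344,.032,94.3))"
```

```text
t 0.1 p [0.1721 0.5219 0.2369] F [1.1 0.9 0.2] w 0.0931 q [ 1.05  0.26  1.54 -0.    1.35 -0.2 ]
d [-441.2  -41.5  116.8] r [-0.001 -0.001 -0.394]
d [-441.2  -41.4  204.8] r [-0.001 -0.001 -0.394]
```

>>> {"name": "arm_command", "arguments": {
  "moves": [
    {"dx":-441,"dy":-41.5,"dz":117,"rz":-0.394,"gripper":0.6},
    {"dx":-441,"dy":-41.5,"dz":117,"rz":-0.394,"gripper":0.6},
    {"dx":-441,"dy":-41.5,"dz":117,"rz":-0.394,"gripper":0.6},
    {"dx":-441,"dy":-41.5,"dz":117,"rz":-0.394,"gripper":0.6},
    {"dx":-441,"dy":-41.5,"dz":117,"rz":-0.394,"gripper":0.6},
    {"dx":-441,"dy":-41.5,"dz":117,"rz":-0.394,"gripper":0.6},
    {"dx":-441,"dy":-41.5,"dz":117,"rz":-0.394,"gripper":0.6},
    {"dx":-441,"dy":-41.5,"dz":117,"rz":-0.394,"gripper":0.6},
    {"dx":-441,"dy":-41.5,"dz":117,"rz":-0.394,"gripper":0.6},
    {"dx":-441,"dy":-41.5,"dz":117,"rz":-0.394,"gripper":0.6},
    {"dx":-441,"dy":-41.5,"dz":117,"rz":-0.394,"gripper":0.6},
    {"dx":-441,"dy":-41.5,"dz":117,"rz":-0.394,"gripper":0.6}
  ],
  "newtons": 25
}}

```text
validation failed for argument at $.mo...
```

```bash
python3 -c "
from h import *
save('wrist','w1')
to((.578,.344,.12,94.3),(.578,.344,.032,94.3))
print(proj('w1',[(.578,.344,.034)]))"
```

```text
t 0.15 p [0.1722 0.522  0.2371] F [ 0.6  0.8 -0.5] w 0.0931 q [ 1.05  0.26  1.54  0.    1.35 -0.2 ]
d [-441.2  -41.7  117. ] r [-0.001 -0.001 -0.394]
d [-441.2  -41.6  205. ] r [-0.001 -0.001 -0.394]
[[291.38366501 525.44115887]]
```

View pics/w1.png

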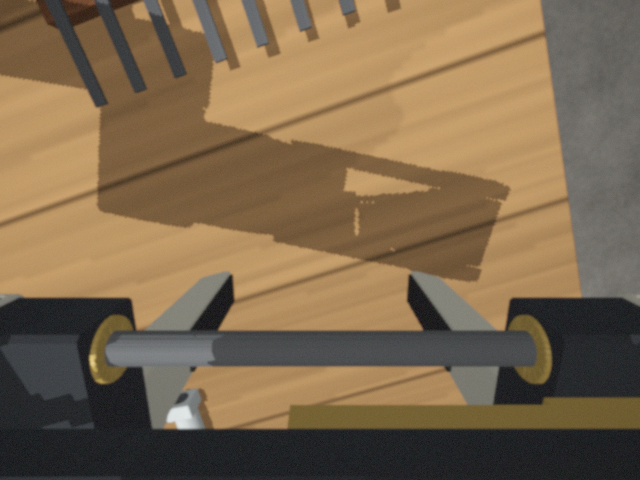

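The move call was refused, so nothing moved and the wrist picture only shows bench, fingers and a grate. The rows may need all seven fields, so I'll retry with a small call.

>>> {"name": "arm_command", "arguments": {
  "moves": [
    {"rx":0,"ry":0,"rz":-0.394,"dx":-441,"dy":-41.5,"dz":117,"gripper":0.6},
    {"rx":0,"ry":0,"rz":-0.394,"dx":-441,"dy":-41.5,"dz":117,"gripper":0.6}
  ],
  "newtons": 25
}}

```text
time: 0.32
eef_pos: [0.2398, 0.4933, 0.2182]
tool_rot: [0.039, 0.999, 0.001, 0.0]
ft_force: [1.1, 0.8, 0.8]
gripper_width: 0.0842
```

```bash
python3 -c "
from h import *
to((.578,.344,.12,94.3))"
```

```text
t 0.32 p [0.2398 0.4933 0.2182] F [1.1 0.8 0.8] w 0.0842 q [ 0.91  0.27  1.57  0.    1.3  -0.58]
d [-348.9 -122.3   98.2] r [ 0.001  0.001 -0.154]
```

>>> {"name": "arm_command", "arguments": {
  "moves": [
    {"rx":0,"ry":0,"rz":-0.15,"dx":-340,"dy":-119,"dz":95,"gripper":0.6},
    {"rx":0,"ry":0,"rz":-0.15,"dx":-340,"dy":-119,"dz":95,"gripper":0.6},
    {"rx":0,"ry":0,"rz":-0.15,"dx":-340,"dy":-119,"dz":95,"gripper":0.6},
    {"rx":0,"ry":0,"rz":-0.15,"dx":-340,"dy":-119,"dz":95,"gripper":0.6},
    {"rx":0,"ry":0,"rz":-0.15,"dx":-340,"dy":-119,"dz":95,"gripper":0.6},
    {"rx":0,"ry":0,"rz":-0.15,"dx":-340,"dy":-119,"dz":95,"gripper":0.6},
    {"rx":0,"ry":0,"rz":-0.15,"dx":-340,"dy":-119,"dz":95,"gripper":0.6},
    {"rx":0,"ry":0,"rz":-0.15,"dx":-340,"dy":-119,"dz":95,"gripper":0.6},
    {"rx":0,"ry":0,"rz":-0.15,"dx":-340,"dy":-119,"dz":95,"gripper":0.6},
    {"rx":0,"ry":0,"rz":-0.15,"dx":-340,"dy":-119,"dz":95,"gripper":0.6},
    {"rx":0,"ry":0,"rz":-0.15,"dx":-340,"dy":-119,"dz":95,"gripper":0.6},
    {"rx":0,"ry":0,"rz":-0.15,"dx":-340,"dy":-119,"dz":95,"gripper":0.6}
  ]
}}

```text
time: 1.32
eef_pos: [0.568, 0.3441, 0.1223]
tool_rot: [-0.03, 1.0, -0.0, -0.001]
ft_force: [-0.4, 0.6, 0.6]
gripper_width: 0.0743
```

```bash
python3 -c "
from h import *
save('wrist','w2')
to((.578,.344,.12,94.3),(.578,.344,.032,94.3))
print(proj('w2',[(.578,.344,.034)]))"
```

```text
t 1.37 p [0.5676 0.3447 0.123 ] F [-0.6 -1.4 -0. ] w 0.0747 q [ 0.38  0.55  1.39  0.    1.21 -1.26]
d [-10.4  -1.4   3. ] r [ 0.    -0.001 -0.013]
d [-10.4  -1.4  91. ] r [ 0.    -0.001 -0.013]
[[320.41479023 262.31137395]]
```

View pics/w2.png

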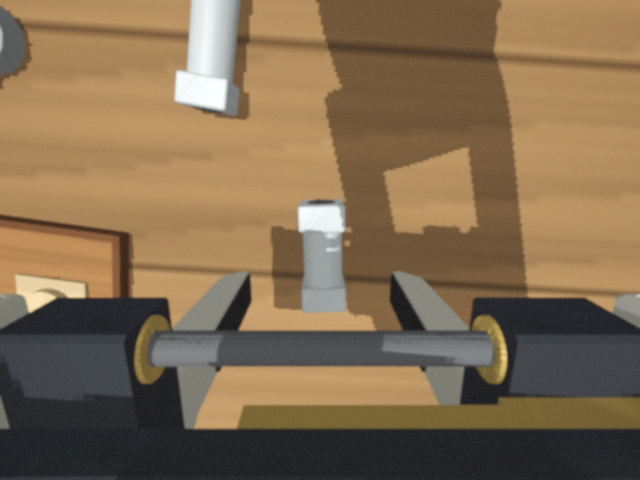

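The wrist view puts the pylon centre at (322,257) against (320,262) predicted, centred between the jaws. Go down and grip.

>>> {"name": "arm_command", "arguments": {
  "moves": [
    {"rx":0,"ry":0,"rz":-0.013,"dx":-10.4,"dy":-1.4,"dz":25,"gripper":0.6},
    {"rx":0,"ry":0,"rz":-0.013,"dx":-10.4,"dy":-1.4,"dz":55,"gripper":0.6},
    {"rx":0,"ry":0,"rz":-0.013,"dx":-10.4,"dy":-1.4,"dz":80,"gripper":0.6},
    {"rx":0,"ry":0,"rz":-0.013,"dx":-10.4,"dy":-1.4,"dz":91,"gripper":0.6},
    {"rx":0,"ry":0,"rz":-0.013,"dx":-10.4,"dy":-1.4,"dz":91,"gripper":0.6},
    {"rx":0,"ry":0,"rz":-0.013,"dx":-10.4,"dy":-1.4,"dz":91,"gripper":0.6},
    {"rx":0,"ry":0,"rz":-0.013,"dx":-10.4,"dy":-1.4,"dz":91,"gripper":-1},
    {"rx":0,"ry":0,"rz":-0.013,"dx":-10.4,"dy":-1.4,"dz":91,"gripper":-1},
    {"rx":0,"ry":0,"rz":-0.013,"dx":-10.4,"dy":-1.4,"dz":91,"gripper":-1},
    {"rx":0,"ry":0,"rz":-0.013,"dx":-10.4,"dy":-1.4,"dz":91,"gripper":-1},
    {"rx":0,"ry":0,"rz":-0.013,"dx":-10.4,"dy":-1.4,"dz":91,"gripper":-1},
    {"rx":0,"ry":0,"rz":-0.013,"dx":-10.4,"dy":-1.4,"dz":91,"gripper":-1}
  ],
  "newtons": 25
}}

```text
time: 2.37
eef_pos: [0.5794, 0.3434, 0.0324]
tool_rot: [-0.037, 0.999, 0.0, 0.0]
ft_force: [0.8, 0.5, -0.5]
gripper_width: 0.0391
```

>>> {"name": "arm_command", "arguments": {
  "moves": [
    {"rx":0,"ry":0,"rz":0,"dx":0,"dy":0,"dz":0,"gripper":-1},
    {"rx":0,"ry":0,"rz":0,"dx":0,"dy":0,"dz":0,"gripper":-1},
    {"rx":0,"ry":0,"rz":0,"dx":0,"dy":0,"dz":0,"gripper":-1},
    {"rx":0,"ry":0,"rz":0,"dx":0,"dy":0,"dz":-10,"gripper":-1},
    {"rx":0,"ry":0,"rz":0,"dx":0,"dy":0,"dz":-30,"gripper":-1},
    {"rx":0,"ry":0,"rz":0,"dx":0,"dy":0,"dz":-55,"gripper":-1},
    {"rx":0,"ry":0,"rz":0,"dx":0,"dy":0,"dz":-75,"gripper":-1},
    {"rx":0,"ry":0,"rz":0,"dx":0,"dy":0,"dz":-85,"gripper":-1},
    {"rx":0,"ry":0,"rz":0,"dx":0,"dy":0,"dz":-85,"gripper":-1}
  ]
}}

```text
time: 3.12
eef_pos: [0.5807, 0.344, 0.1203]
tool_rot: [-0.037, 0.999, 0.001, 0.003]
ft_force: [-0.4, 0.1, -1.4]
gripper_width: 0.0291
```

```bash
python3 -c "
from h import *
to((.6343,.0324,.118,84.8),(.6343,.0324,.047,84.8))"
```

```text
t 3.12 p [0.5807 0.344  0.1203] F [-0.4  0.1 -1.4] w 0.0291 q [ 0.37  0.56  1.36 -0.    1.21 -1.28]
d [ -30.2 -314.7    2. ] r [0.002 0.005 0.165]
d [ -29.8 -314.8   73. ] r [0.002 0.005 0.165]
```

>>> {"name": "arm_command", "arguments": {
  "moves": [
    {"rx":0,"ry":0,"rz":0.01,"dx":-2,"dy":-15,"dz":0,"gripper":-1},
    {"rx":0,"ry":0,"rz":0.03,"dx":-5,"dy":-45,"dz":0,"gripper":-1},
    {"rx":0,"ry":0,"rz":0.05,"dx":-8,"dy":-83,"dz":0,"gripper":-1},
    {"rx":0,"ry":0,"rz":0.08,"dx":-12,"dy":-122,"dz":0,"gripper":-1},
    {"rx":0,"ry":0,"rz":0.1,"dx":-16,"dy":-161,"dz":0,"gripper":-1},
    {"rx":0,"ry":0,"rz":0.12,"dx":-20,"dy":-200,"dz":0,"gripper":-1},
    {"rx":0,"ry":0,"rz":0.14,"dx":-24,"dy":-239,"dz":0,"gripper":-1},
    {"rx":0,"ry":0,"rz":0.155,"dx":-27,"dy":-274,"dz":0,"gripper":-1},
    {"rx":0,"ry":0,"rz":0.165,"dx":-30,"dy":-300,"dz":0,"gripper":-1},
    {"rx":0,"ry":0,"rz":0.165,"dx":-30,"dy":-314.5,"dz":0,"gripper":-1},
    {"rx":0,"ry":0,"rz":0.165,"dx":-30,"dy":-314.5,"dz":0,"gripper":-1},
    {"rx":0,"ry":0,"rz":0.165,"dx":-30,"dy":-314.5,"dz":0,"gripper":-1}
  ]
}}

```text
time: 4.12
eef_pos: [0.6315, 0.0315, 0.1157]
tool_rot: [0.046, 0.999, 0.0, -0.001]
ft_force: [0.2, 1.0, -1.7]
gripper_width: 0.0296
```

```bash
python3 -c "
from h import *
save('wrist','w3')
to((.6343,.0324,.118,84.8),(.6343,.0324,.047,84.8))"
```

```text
t 4.17 p [0.6316 0.0327 0.116 ] F [-1.2 -0.6 -0.6] w 0.0294 q [-0.12  0.5   1.48  0.    1.16 -1.61]
d [-2.7 -0.  -2. ] r [ 0.001 -0.002  0.   ]
d [-2.9 -0.1 69. ] r [ 0.001 -0.002  0.   ]
```

View pics/w3.png

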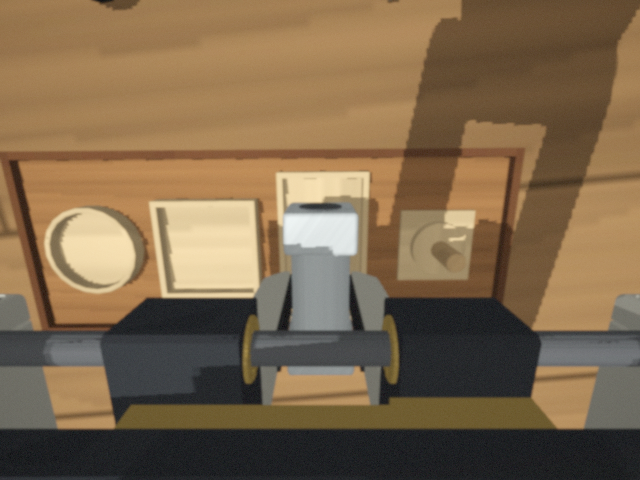

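Pylon held level over the trough, with post at right and box and cup at left (trough x 277–368). Lower, release and raise.

>>> {"name": "arm_command", "arguments": {
  "moves": [
    {"rx":0,"ry":0,"rz":0,"dx":-2.5,"dy":0,"dz":15,"gripper":-1},
    {"rx":0,"ry":0,"rz":0,"dx":-2.5,"dy":0,"dz":35,"gripper":-1},
    {"rx":0,"ry":0,"rz":0,"dx":-2.5,"dy":0,"dz":55,"gripper":-1},
    {"rx":0,"ry":0,"rz":0,"dx":-2.5,"dy":0,"dz":65,"gripper":-1},
    {"rx":0,"ry":0,"rz":0,"dx":-2.5,"dy":0,"dz":69,"gripper":-1},
    {"rx":0,"ry":0,"rz":0,"dx":-2.5,"dy":0,"dz":71,"gripper":-1},
    {"rx":0,"ry":0,"rz":0,"dx":-2.5,"dy":0,"dz":71,"gripper":-1},
    {"rx":0,"ry":0,"rz":0,"dx":-2.5,"dy":0,"dz":71,"gripper":-1}
  ]
}}

```text
time: 4.83
eef_pos: [0.6358, 0.0321, 0.0471]
tool_rot: [0.045, 0.999, -0.0, 0.001]
ft_force: [-0.6, 0.2, -0.6]
gripper_width: 0.0295
```

```bash
python3 -c "
from h import *
to((.6343,.0324,.0445,84.8))"
```

```text
t 4.83 p [0.6358 0.0321 0.0471] F [-0.6  0.2 -0.6] w 0.0295 q [-0.12  0.58  1.54  0.    1.02 -1.61]
d [1.5 0.1 2.6] r [-0.     0.002  0.001]
```

>>> {"name": "arm_command", "arguments": {
  "moves": [
    {"rx":0,"ry":0,"rz":0,"dx":0,"dy":0,"dz":1.5,"gripper":-1},
    {"rx":0,"ry":0,"rz":0,"dx":0,"dy":0,"dz":2.5,"gripper":-1},
    {"rx":0,"ry":0,"rz":0,"dx":0,"dy":0,"dz":2.5,"gripper":-1},
    {"rx":0,"ry":0,"rz":0,"dx":0,"dy":0,"dz":2,"gripper":0.1},
    {"rx":0,"ry":0,"rz":0,"dx":0,"dy":0,"dz":2,"gripper":0.1},
    {"rx":0,"ry":0,"rz":0,"dx":0,"dy":0,"dz":2,"gripper":0.1},
    {"rx":0,"ry":0,"rz":0,"dx":0,"dy":0,"dz":2,"gripper":0.1},
    {"rx":0,"ry":0,"rz":0,"dx":0,"dy":0,"dz":-15,"gripper":0.1},
    {"rx":0,"ry":0,"rz":0,"dx":0,"dy":0,"dz":-40,"gripper":0.4},
    {"rx":0,"ry":0,"rz":0,"dx":0,"dy":0,"dz":-75,"gripper":0.6},
    {"rx":0,"ry":0,"rz":0,"dx":0,"dy":0,"dz":-80,"gripper":0.6},
    {"rx":0,"ry":0,"rz":0,"dx":0,"dy":0,"dz":-80,"gripper":0.6}
  ]
}}

```text
time: 5.83
eef_pos: [0.6371, 0.0316, 0.1294]
tool_rot: [0.045, 0.999, -0.0, 0.003]
ft_force: [-0.2, -0.2, -0.4]
gripper_width: 0.072
```

```bash
python3 -c "
from h import *
to((.5593,-.3446,.12,37.2))"
```

```text
t 5.83 p [0.6371 0.0316 0.1294] F [-0.2 -0.2 -0.4] w 0.072 q [-0.13  0.49  1.46 -0.    1.18 -1.61]
d [  43.6 -381.7    9.2] r [0.002 0.006 0.831]
```

>>> {"name": "arm_command", "arguments": {
  "moves": [
    {"rx":0,"ry":0,"rz":0.83,"dx":44,"dy":-382,"dz":9,"gripper":0.6},
    {"rx":0,"ry":0,"rz":0.83,"dx":44,"dy":-382,"dz":9,"gripper":0.6},
    {"rx":0,"ry":0,"rz":0.83,"dx":44,"dy":-382,"dz":9,"gripper":0.6},
    {"rx":0,"ry":0,"rz":0.83,"dx":44,"dy":-382,"dz":9,"gripper":0.6},
    {"rx":0,"ry":0,"rz":0.83,"dx":44,"dy":-382,"dz":9,"gripper":0.6},
    {"rx":0,"ry":0,"rz":0.83,"dx":44,"dy":-382,"dz":9,"gripper":0.6},
    {"rx":0,"ry":0,"rz":0.83,"dx":44,"dy":-382,"dz":9,"gripper":0.6},
    {"rx":0,"ry":0,"rz":0.83,"dx":44,"dy":-382,"dz":9,"gripper":0.6},
    {"rx":0,"ry":0,"rz":0.83,"dx":44,"dy":-382,"dz":9,"gripper":0.6},
    {"rx":0,"ry":0,"rz":0.83,"dx":44,"dy":-382,"dz":9,"gripper":0.6},
    {"rx":0,"ry":0,"rz":0.83,"dx":44,"dy":-382,"dz":9,"gripper":0.6},
    {"rx":0,"ry":0,"rz":0.83,"dx":44,"dy":-382,"dz":9,"gripper":0.6}
  ]
}}

```text
time: 6.83
eef_pos: [0.5559, -0.3442, 0.1154]
tool_rot: [0.445, 0.896, 0.001, -0.001]
ft_force: [-0.3, 0.3, 0.7]
gripper_width: 0.0744
```

Run:
```python
from h import *
s=save('wrist','w4')['image'];t=save('top','t4')['image']
to((.5593,-.3446,.12,37.2),(.5593,-.3446,.024,37.2))
print(proj('w4',[(.5593,-.3446,.018)]))
a=cv2.resize(s,(480,360));b=cv2.resize(t[140:215,240:346],(424,300))
im=np.zeros((360,480,3),np.uint8);im[:]=a
im2=np.zeros((360,424,3),np.uint8);im2[:300]=b
cv2.imwrite('pics/c4.png',cv2.resize(np.hstack([im,im2])[:,:,::-1],(800,319)))
```

```text
t 6.93 p [ 0.5568 -0.3426  0.1162] F [-0.9  1.1  0. ] w 0.0744 q [-0.72  0.54  1.42  0.    1.19 -1.37]
d [-3.1  0.7 -3.8] r [ 0.    -0.002  0.003]
d [-3.3  0.7 92.2] r [ 0.    -0.002  0.003]
[[323.56661545 248.65145174]]
```

View pics/c4.png

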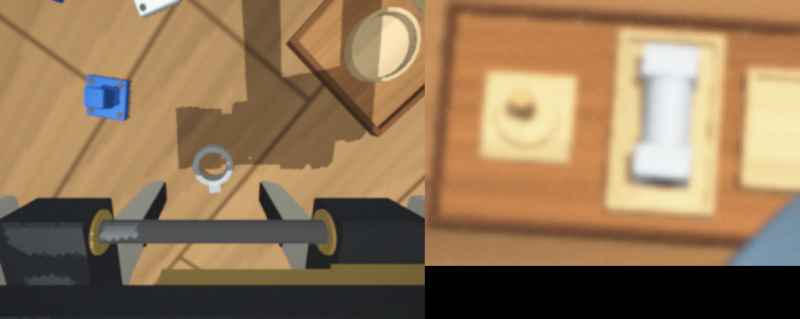

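The pylon lies inside the trough. The ring appears at about (321,250) full-scale against (324,249) predicted, with its ear along the jaw gap. Go down and grip.

>>> {"name": "arm_command", "arguments": {
  "moves": [
    {"rx":0,"ry":0,"rz":0,"dx":-3,"dy":0.7,"dz":25,"gripper":0.6},
    {"rx":0,"ry":0,"rz":0,"dx":-3,"dy":0.7,"dz":55,"gripper":0.6},
    {"rx":0,"ry":0,"rz":0,"dx":-3,"dy":0.7,"dz":80,"gripper":0.6},
    {"rx":0,"ry":0,"rz":0,"dx":-3,"dy":0.7,"dz":92,"gripper":0.6},
    {"rx":0,"ry":0,"rz":0,"dx":-3,"dy":0.7,"dz":92,"gripper":0.6},
    {"rx":0,"ry":0,"rz":0,"dx":-3,"dy":0.7,"dz":92,"gripper":0.6},
    {"rx":0,"ry":0,"rz":0,"dx":-3,"dy":0.7,"dz":92,"gripper":-1},
    {"rx":0,"ry":0,"rz":0,"dx":-3,"dy":0.7,"dz":92,"gripper":-1},
    {"rx":0,"ry":0,"rz":0,"dx":-3,"dy":0.7,"dz":92,"gripper":-1},
    {"rx":0,"ry":0,"rz":0,"dx":-3,"dy":0.7,"dz":92,"gripper":-1},
    {"rx":0,"ry":0,"rz":0,"dx":-3,"dy":0.7,"dz":92,"gripper":-1},
    {"rx":0,"ry":0,"rz":0,"dx":-3,"dy":0.7,"dz":92,"gripper":-1}
  ]
}}

```text
time: 7.93
eef_pos: [0.5595, -0.3471, 0.0261]
tool_rot: [0.444, 0.896, -0.0, 0.001]
ft_force: [-1.0, -0.0, 5.0]
gripper_width: 0.0478
```

>>> {"name": "arm_command", "arguments": {
  "moves": [
    {"rx":0,"ry":0,"rz":0,"dx":0,"dy":0,"dz":0,"gripper":-1},
    {"rx":0,"ry":0,"rz":0,"dx":0,"dy":0,"dz":-10,"gripper":-1},
    {"rx":0,"ry":0,"rz":0,"dx":0,"dy":0,"dz":-30,"gripper":-1},
    {"rx":0,"ry":0,"rz":0,"dx":0,"dy":0,"dz":-55,"gripper":-1},
    {"rx":0,"ry":0,"rz":0,"dx":0,"dy":0,"dz":-85,"gripper":-1},
    {"rx":0,"ry":0,"rz":0,"dx":0,"dy":0,"dz":-110,"gripper":-1},
    {"rx":0,"ry":0,"rz":0,"dx":0,"dy":0,"dz":-115,"gripper":-1},
    {"rx":0,"ry":0,"rz":0,"dx":0,"dy":0,"dz":-115,"gripper":-1}
  ]
}}

```text
time: 8.6
eef_pos: [0.5601, -0.3475, 0.1427]
tool_rot: [0.444, 0.896, -0.001, 0.002]
ft_force: [-0.8, -0.2, -0.7]
gripper_width: 0.0475
```

```bash
python3 -c "
from h import *
to((.6422,.1201,.14,84.8))"
```

```text
t 8.6 p [ 0.5601 -0.3475  0.1427] F [-0.8 -0.2 -0.7] w 0.0475 q [-0.72  0.52  1.38  0.    1.24 -1.37]
d [322.4 348.5   1.5] r [-0.001  0.005 -0.83 ]
```

>>> {"name": "arm_command", "arguments": {
  "moves": [
    {"rx":0,"ry":0,"rz":-0.025,"dx":10,"dy":10,"dz":0,"gripper":-1},
    {"rx":0,"ry":0,"rz":-0.083,"dx":32,"dy":35,"dz":0,"gripper":-1},
    {"rx":0,"ry":0,"rz":-0.15,"dx":58,"dy":63,"dz":0,"gripper":-1},
    {"rx":0,"ry":0,"rz":-0.216,"dx":84,"dy":91,"dz":0,"gripper":-1},
    {"rx":0,"ry":0,"rz":-0.28,"dx":110,"dy":119,"dz":0,"gripper":-1},
    {"rx":0,"ry":0,"rz":-0.35,"dx":136,"dy":147,"dz":0,"gripper":-1},
    {"rx":0,"ry":0,"rz":-0.415,"dx":162,"dy":175,"dz":0,"gripper":-1},
    {"rx":0,"ry":0,"rz":-0.48,"dx":188,"dy":203,"dz":0,"gripper":-1},
    {"rx":0,"ry":0,"rz":-0.55,"dx":214,"dy":231,"dz":0,"gripper":-1},
    {"rx":0,"ry":0,"rz":-0.61,"dx":240,"dy":259,"dz":0,"gripper":-1},
    {"rx":0,"ry":0,"rz":-0.68,"dx":263,"dy":285,"dz":0,"gripper":-1},
    {"rx":0,"ry":0,"rz":-0.73,"dx":280,"dy":303,"dz":0,"gripper":-1}
  ]
}}

```text
time: 9.6
eef_pos: [0.6287, 0.0642, 0.1373]
tool_rot: [0.092, 0.996, 0.001, -0.002]
ft_force: [-0.1, -0.8, -1.0]
gripper_width: 0.0473
```

```bash
python3 -c "
from h import *
to((.6422,.1201,.14,84.8))"
```

```text
t 9.6 p [0.6287 0.0642 0.1373] F [-0.1 -0.8 -1. ] w 0.0473 q [-0.08  0.48  1.46  0.    1.21 -1.46]
d [-3.1 57.5 -2.7] r [ 0.001 -0.005 -0.093]
```

>>> {"name": "arm_command", "arguments": {
  "moves": [
    {"rx":0,"ry":0,"rz":-0.05,"dx":-1,"dy":22,"dz":-1,"gripper":-1},
    {"rx":0,"ry":0,"rz":-0.09,"dx":-3,"dy":42,"dz":-2,"gripper":-1},
    {"rx":0,"ry":0,"rz":-0.09,"dx":-3,"dy":53,"dz":-2,"gripper":-1},
    {"rx":0,"ry":0,"rz":-0.09,"dx":-3,"dy":53,"dz":-2,"gripper":-1},
    {"rx":0,"ry":0,"rz":-0.09,"dx":-3,"dy":53,"dz":-2,"gripper":-1},
    {"rx":0,"ry":0,"rz":-0.09,"dx":-3,"dy":53,"dz":-2,"gripper":-1}
  ]
}}

```text
time: 10.1
eef_pos: [0.6428, 0.1103, 0.141]
tool_rot: [0.051, 0.999, -0.0, -0.001]
ft_force: [-0.5, -0.4, -1.3]
gripper_width: 0.0477
```

Run:
```python
from h import *
s=save('wrist','w5')['image'];t=save('side','s5')['image']
to((.6422,.1201,.14,84.8),(.6422,.1201,.075,84.8))
cv2.imwrite('pics/c5.png',np.hstack([cv2.resize(s,(400,300)),cv2.resize(t[120:240,280:440],(400,300))])[:,:,::-1])
```

```text
t 10.2 p [0.6433 0.1098 0.1417] F [ 0.5 -0.8 -1.3] w 0.0477 q [-0.    0.51  1.4  -0.    1.23 -1.47]
d [ 2.1 10.1  1.7] r [-0.    -0.001 -0.011]
d [ 2.1 10.1 66.7] r [-0.    -0.001 -0.011]
```

View pics/c5.png

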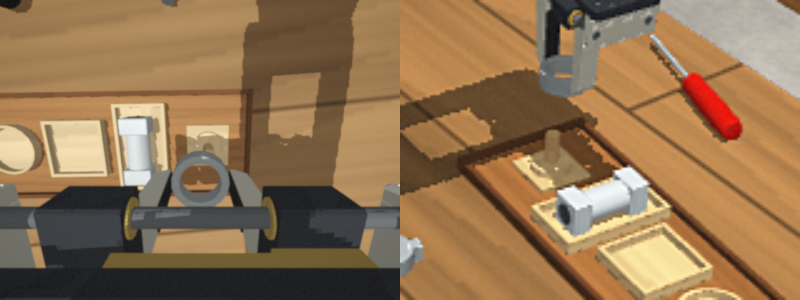

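The ring is held level, with its hole at about (320,285) full-scale, and the pylon is flat in the trough. I'll check the ring's offset along the jaws' x axis.

Run:
```python
from h import *
print(proj('w5',[(.6433,.1098,.1337),(.6383,.1098,.1337)]))
im=cv2.imread('pics/w5.png')[230:340,250:390]
g=cv2.cvtColor(im,cv2.COLOR_BGR2HSV)
cv2.imwrite('pics/c5b.png',cv2.resize(im,None,fx=4,fy=4))
to((.6422,.1201,.075,84.8))
```

```text
[[320.76330526 296.68147051]
 [319.74954908 287.48194125]]
t 10.2 p [0.6433 0.1098 0.1417] F [ 0.5 -0.8 -1.3] w 0.0477 q [-0.    0.51  1.4  -0.    1.23 -1.47]
d [ 2.1 10.1 66.7] r [-0.    -0.001 -0.011]
```

View pics/c5b.png

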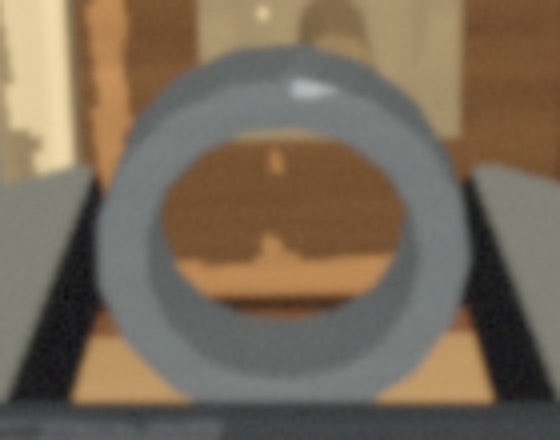

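The ring centre sits about 3 mm toward −x in the grip, so I'll shift the target by +3 mm. Lower in stages.

>>> {"name": "arm_command", "arguments": {
  "moves": [
    {"rx":0,"ry":0,"rz":-0.011,"dx":-0.5,"dy":6,"dz":0,"gripper":-1},
    {"rx":0,"ry":0,"rz":-0.011,"dx":-1,"dy":10,"dz":2,"gripper":-1},
    {"rx":0,"ry":0,"rz":-0.011,"dx":-1,"dy":10,"dz":15,"gripper":-1},
    {"rx":0,"ry":0,"rz":-0.011,"dx":-1,"dy":10,"dz":30,"gripper":-1},
    {"rx":0,"ry":0,"rz":-0.011,"dx":-1,"dy":10,"dz":45,"gripper":-1},
    {"rx":0,"ry":0,"rz":-0.011,"dx":-1,"dy":10,"dz":60,"gripper":-1},
    {"rx":0,"ry":0,"rz":-0.011,"dx":-1,"dy":10,"dz":72,"gripper":-1},
    {"rx":0,"ry":0,"rz":-0.011,"dx":-1,"dy":10,"dz":80,"gripper":-1},
    {"rx":0,"ry":0,"rz":-0.011,"dx":-1,"dy":10,"dz":86,"gripper":-1},
    {"rx":0,"ry":0,"rz":-0.011,"dx":-1,"dy":10,"dz":90,"gripper":-1},
    {"rx":0,"ry":0,"rz":-0.011,"dx":-1,"dy":10,"dz":90,"gripper":-1}
  ]
}}

```text
time: 11.12
eef_pos: [0.6455, 0.121, 0.0514]
tool_rot: [0.045, 0.999, 0.0, -0.0]
ft_force: [0.4, -0.1, -1.3]
gripper_width: 0.0478
```

```bash
python3 -c "
from h import *
to((.6452,.1201,.046,84.8))"
```

```text
t 11.12 p [0.6455 0.121  0.0514] F [ 0.4 -0.1 -1.3] w 0.0478 q [ 0.02  0.61  1.47  0.    1.06 -1.47]
d [ 0.2 -0.9  5.4] r [-0.    -0.001  0.001]
```

>>> {"name": "arm_command", "arguments": {
  "moves": [
    {"rx":0,"ry":0,"rz":0,"dx":0,"dy":-0.5,"dz":2.5,"gripper":-1},
    {"rx":0,"ry":0,"rz":0,"dx":0,"dy":-0.5,"dz":4.5,"gripper":-1},
    {"rx":0,"ry":0,"rz":0,"dx":0,"dy":-0.5,"dz":5.5,"gripper":-1},
    {"rx":0,"ry":0,"rz":0,"dx":0,"dy":-0.5,"dz":5.5,"gripper":-1},
    {"rx":0,"ry":0,"rz":0,"dx":0,"dy":-0.5,"dz":5,"gripper":0.4},
    {"rx":0,"ry":0,"rz":0,"dx":0,"dy":-0.5,"dz":5,"gripper":0.4},
    {"rx":0,"ry":0,"rz":0,"dx":0,"dy":-0.5,"dz":5,"gripper":0.4},
    {"rx":0,"ry":0,"rz":0,"dx":0,"dy":-0.5,"dz":5,"gripper":0.4},
    {"rx":0,"ry":0,"rz":0,"dx":0,"dy":-0.5,"dz":-15,"gripper":0.4},
    {"rx":0,"ry":0,"rz":0,"dx":0,"dy":-0.5,"dz":-50,"gripper":0.4},
    {"rx":0,"ry":0,"rz":0,"dx":0,"dy":-0.5,"dz":-80,"gripper":0.4},
    {"rx":0,"ry":0,"rz":0,"dx":0,"dy":-0.5,"dz":-80,"gripper":0.4}
  ]
}}

```text
time: 12.12
eef_pos: [0.6496, 0.1207, 0.1393]
tool_rot: [0.045, 0.999, 0.0, 0.006]
ft_force: [1.1, 0.2, 1.0]
gripper_width: 0.0652
```

Run:
```python
from h import *
to((.3988,-.2375,.13,56.3))
```

```text
t 12.12 p [0.6496 0.1207 0.1393] F [1.1 0.2 1. ] w 0.0652 q [ 0.02  0.52  1.39  0.    1.22 -1.47]
d [ 218.  -379.1    6.3] r [0.004 0.011 0.499]
```

>>> {"name": "arm_command", "arguments": {
  "moves": [
    {"rx":0,"ry":0,"rz":0.5,"dx":215,"dy":-379,"dz":2,"gripper":0.3},
    {"rx":0,"ry":0,"rz":0.5,"dx":215,"dy":-379,"dz":2,"gripper":0.3},
    {"rx":0,"ry":0,"rz":0.5,"dx":215,"dy":-379,"dz":2,"gripper":0.3},
    {"rx":0,"ry":0,"rz":0.5,"dx":215,"dy":-379,"dz":2,"gripper":0.3},
    {"rx":0,"ry":0,"rz":0.5,"dx":215,"dy":-379,"dz":2,"gripper":0.3},
    {"rx":0,"ry":0,"rz":0.5,"dx":215,"dy":-379,"dz":2,"gripper":0.3},
    {"rx":0,"ry":0,"rz":0.5,"dx":215,"dy":-379,"dz":2,"gripper":0.3},
    {"rx":0,"ry":0,"rz":0.5,"dx":215,"dy":-379,"dz":2,"gripper":0.3},
    {"rx":0,"ry":0,"rz":0.5,"dx":215,"dy":-379,"dz":2,"gripper":0.3},
    {"rx":0,"ry":0,"rz":0.5,"dx":215,"dy":-379,"dz":2,"gripper":0.3},
    {"rx":0,"ry":0,"rz":0.5,"dx":215,"dy":-379,"dz":2,"gripper":0.3},
    {"rx":0,"ry":0,"rz":0.5,"dx":215,"dy":-379,"dz":2,"gripper":0.3}
  ]
}}

```text
time: 13.12
eef_pos: [0.3958, -0.241, 0.1301]
tool_rot: [0.293, 0.956, -0.001, 0.0]
ft_force: [-0.3, 0.2, -0.5]
gripper_width: 0.0601
```

Run:
```python
from h import *
s=save('wrist','w6')['image'];t=save('side','s6')['image']
to((.3988,-.2375,.13,56.3),(.3988,-.2375,.033,56.3))
print(proj('w6',[(.3988,-.2375,.036)]))
cv2.imwrite('pics/c6.png',np.hstack([cv2.resize(s,(400,300)),cv2.resize(t[150:270,300:460],(400,300))])[:,:,::-1])
```

```text
t 13.22 p [ 0.3974 -0.2382  0.1301] F [-0.5 -0.1  0.4] w 0.0604 q [-0.78  0.21  1.89  0.    1.04 -1.76]
d [-0.7  1.3  0.1] r [ 0.     0.    -0.004]
d [-0.7  1.3 97.1] r [ 0.     0.    -0.004]
[[327.05938469 247.01663455]]
```

View pics/c6.png

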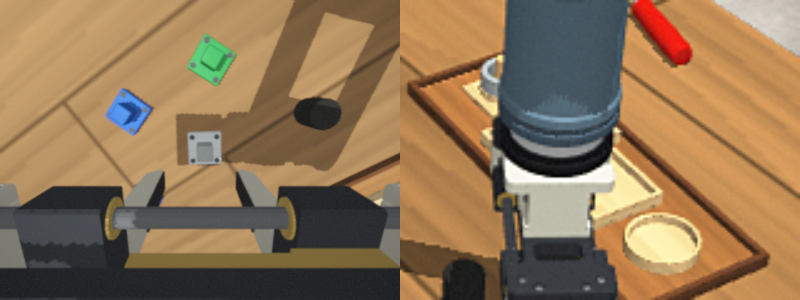

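The adapter is square to the jaws, with its stub top at (326,245) against (327,247) predicted. The ring appears over the post. Go down and grip the stub.

>>> {"name": "arm_command", "arguments": {
  "moves": [
    {"rx":0,"ry":0,"rz":0,"dx":-0.7,"dy":1,"dz":25,"gripper":0.2},
    {"rx":0,"ry":0,"rz":0,"dx":-0.7,"dy":1,"dz":55,"gripper":0.1},
    {"rx":0,"ry":0,"rz":0,"dx":-0.7,"dy":1,"dz":80,"gripper":0.1},
    {"rx":0,"ry":0,"rz":0,"dx":-0.7,"dy":1,"dz":92,"gripper":0.1},
    {"rx":0,"ry":0,"rz":0,"dx":-0.7,"dy":1,"dz":97,"gripper":0.1},
    {"rx":0,"ry":0,"rz":0,"dx":-0.7,"dy":1,"dz":97,"gripper":0.1},
    {"rx":0,"ry":0,"rz":0,"dx":-0.7,"dy":1,"dz":97,"gripper":-1},
    {"rx":0,"ry":0,"rz":0,"dx":-0.7,"dy":1,"dz":97,"gripper":-1},
    {"rx":0,"ry":0,"rz":0,"dx":-0.7,"dy":1,"dz":97,"gripper":-1},
    {"rx":0,"ry":0,"rz":0,"dx":-0.7,"dy":1,"dz":97,"gripper":-1},
    {"rx":0,"ry":0,"rz":0,"dx":-0.7,"dy":1,"dz":97,"gripper":-1},
    {"rx":0,"ry":0,"rz":0,"dx":-0.7,"dy":1,"dz":97,"gripper":-1}
  ]
}}

```text
time: 14.22
eef_pos: [0.3991, -0.2377, 0.0336]
tool_rot: [0.29, 0.957, -0.0, 0.001]
ft_force: [-0.3, 0.2, 4.4]
gripper_width: 0.0196
```

>>> {"name": "arm_command", "arguments": {
  "moves": [
    {"rx":0,"ry":0,"rz":0,"dx":0,"dy":0,"dz":0,"gripper":-1},
    {"rx":0,"ry":0,"rz":0,"dx":0,"dy":0,"dz":0,"gripper":-1},
    {"rx":0,"ry":0,"rz":0,"dx":0,"dy":0,"dz":0,"gripper":-1},
    {"rx":0,"ry":0,"rz":0,"dx":0,"dy":0,"dz":-10,"gripper":-1},
    {"rx":0,"ry":0,"rz":0,"dx":0,"dy":0,"dz":-30,"gripper":-1},
    {"rx":0,"ry":0,"rz":0,"dx":0,"dy":0,"dz":-60,"gripper":-1},
    {"rx":0,"ry":0,"rz":0,"dx":0,"dy":0,"dz":-80,"gripper":-1},
    {"rx":0,"ry":0,"rz":0,"dx":0,"dy":0,"dz":-87,"gripper":-1},
    {"rx":0,"ry":0,"rz":0,"dx":0,"dy":0,"dz":-87,"gripper":-1}
  ]
}}

```text
time: 14.97
eef_pos: [0.3996, -0.2382, 0.1215]
tool_rot: [0.29, 0.957, -0.001, 0.002]
ft_force: [0.0, 0.1, -1.2]
gripper_width: 0.0197
```

Run:
```python
from h import *
to((.6263,-.0552,.13,84.8))
```

```text
t 14.97 p [ 0.3996 -0.2382  0.1215] F [ 0.   0.1 -1.2] w 0.0197 q [-0.78  0.22  1.9  -0.    1.02 -1.76]
d [-86.7 278.1  -8.4] r [-0.002  0.003 -0.499]
```

>>> {"name": "arm_command", "arguments": {
  "moves": [
    {"rx":0,"ry":0,"rz":-0.02,"dx":-4,"dy":13,"dz":-1,"gripper":-1},
    {"rx":0,"ry":0,"rz":-0.08,"dx":-13,"dy":42,"dz":-2,"gripper":-1},
    {"rx":0,"ry":0,"rz":-0.14,"dx":-24,"dy":77,"dz":-4,"gripper":-1},
    {"rx":0,"ry":0,"rz":-0.2,"dx":-35,"dy":112,"dz":-5,"gripper":-1},
    {"rx":0,"ry":0,"rz":-0.26,"dx":-46,"dy":147,"dz":-6,"gripper":-1},
    {"rx":0,"ry":0,"rz":-0.32,"dx":-57,"dy":182,"dz":-7,"gripper":-1},
    {"rx":0,"ry":0,"rz":-0.38,"dx":-68,"dy":217,"dz":-8,"gripper":-1},
    {"rx":0,"ry":0,"rz":-0.44,"dx":-77,"dy":247,"dz":-8,"gripper":-1},
    {"rx":0,"ry":0,"rz":-0.49,"dx":-83,"dy":268,"dz":-8,"gripper":-1},
    {"rx":0,"ry":0,"rz":-0.5,"dx":-87,"dy":278,"dz":-8,"gripper":-1},
    {"rx":0,"ry":0,"rz":-0.5,"dx":-87,"dy":278,"dz":-8,"gripper":-1},
    {"rx":0,"ry":0,"rz":-0.5,"dx":-87,"dy":278,"dz":-8,"gripper":-1}
  ]
}}

```text
time: 15.97
eef_pos: [0.6245, -0.0547, 0.1263]
tool_rot: [0.045, 0.999, 0.0, -0.002]
ft_force: [-0.3, -0.6, -1.5]
gripper_width: 0.0199
```

Run:
```python
from h import *
s=save('wrist','w7')['image']
to((.6263,-.0552,.0495,84.8))
cv2.imwrite('pics/c7.png',s[:,:,::-1])
```

```text
t 16.02 p [ 0.6242 -0.0553  0.1267] F [ 0.1 -0.6 -1.7] w 0.0198 q [-0.27  0.48  1.48 -0.    1.18 -1.75]
d [-2.3  0.3 77.2] r [-0.    -0.003 -0.   ]
```

View pics/c7.png

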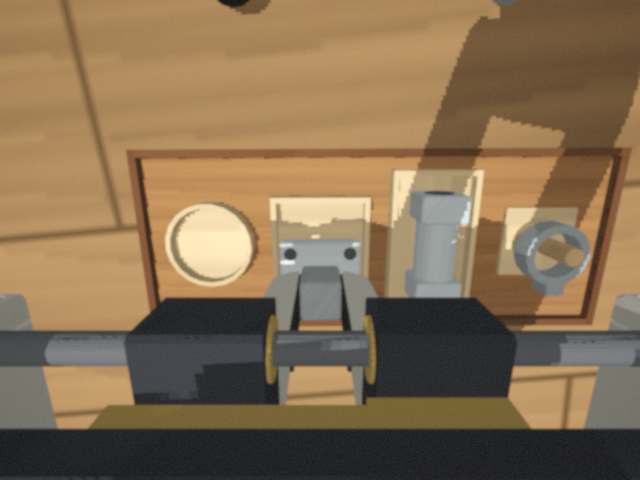

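The adapter is square and level over the box, and the ring lies over the post at (552,255). Lower and release.

>>> {"name": "arm_command", "arguments": {
  "moves": [
    {"rx":0,"ry":0,"rz":0,"dx":-2,"dy":0,"dz":15,"gripper":-1},
    {"rx":0,"ry":0,"rz":0,"dx":-2,"dy":0,"dz":35,"gripper":-1},
    {"rx":0,"ry":0,"rz":0,"dx":-2,"dy":0,"dz":55,"gripper":-1},
    {"rx":0,"ry":0,"rz":0,"dx":-2,"dy":0,"dz":68,"gripper":-1},
    {"rx":0,"ry":0,"rz":0,"dx":-2,"dy":0,"dz":75,"gripper":-1},
    {"rx":0,"ry":0,"rz":0,"dx":-2,"dy":0,"dz":78,"gripper":-1},
    {"rx":0,"ry":0,"rz":0,"dx":-2,"dy":0,"dz":78,"gripper":-1},
    {"rx":0,"ry":0,"rz":0,"dx":-2,"dy":0,"dz":78,"gripper":-1}
  ]
}}

```text
time: 16.68
eef_pos: [0.6279, -0.0555, 0.0509]
tool_rot: [0.045, 0.999, -0.0, 0.001]
ft_force: [0.7, -0.5, -0.5]
gripper_width: 0.0202
```

Run:
```python
from h import *
to((.6263,-.0552,.0455,84.8))
```

```text
t 16.68 p [ 0.6279 -0.0555  0.0509] F [ 0.7 -0.5 -0.5] w 0.0202 q [-0.26  0.57  1.55 -0.    1.02 -1.75]
d [1.6 0.2 5.3] r [-0.     0.001  0.   ]
```

>>> {"name": "arm_command", "arguments": {
  "moves": [
    {"rx":0,"ry":0,"rz":0,"dx":1,"dy":0,"dz":2,"gripper":-1},
    {"rx":0,"ry":0,"rz":0,"dx":1,"dy":0,"dz":4,"gripper":-1},
    {"rx":0,"ry":0,"rz":0,"dx":1,"dy":0,"dz":5,"gripper":-1},
    {"rx":0,"ry":0,"rz":0,"dx":1,"dy":0,"dz":5,"gripper":-1},
    {"rx":0,"ry":0,"rz":0,"dx":1,"dy":0,"dz":4.5,"gripper":-0.1},
    {"rx":0,"ry":0,"rz":0,"dx":1,"dy":0,"dz":4.5,"gripper":-0.1},
    {"rx":0,"ry":0,"rz":0,"dx":1,"dy":0,"dz":4.5,"gripper":-0.1},
    {"rx":0,"ry":0,"rz":0,"dx":1,"dy":0,"dz":4.5,"gripper":-0.1},
    {"rx":0,"ry":0,"rz":0,"dx":1,"dy":0,"dz":-15,"gripper":-0.1},
    {"rx":0,"ry":0,"rz":0,"dx":1,"dy":0,"dz":-45,"gripper":0.4},
    {"rx":0,"ry":0,"rz":0,"dx":1,"dy":0,"dz":-75,"gripper":0.4},
    {"rx":0,"ry":0,"rz":0,"dx":1,"dy":0,"dz":-75,"gripper":0.4}
  ]
}}

```text
time: 17.68
eef_pos: [0.6302, -0.0555, 0.1314]
tool_rot: [0.045, 0.999, -0.001, 0.005]
ft_force: [1.0, -0.0, -0.1]
gripper_width: 0.0573
```

Run:
```python
from h import *
to((.4315,-.0985,.13,84.8))
```

```text
t 17.68 p [ 0.6302 -0.0555  0.1314] F [ 1.  -0.  -0.1] w 0.0573 q [-0.26  0.48  1.48  0.    1.17 -1.75]
d [194.1 -60.5  -0.5] r [-0.002  0.01   0.002]
```

>>> {"name": "arm_command", "arguments": {
  "moves": [
    {"rx":0,"ry":0,"rz":0,"dx":192,"dy":-60.5,"dz":-3,"gripper":0.4},
    {"rx":0,"ry":0,"rz":0,"dx":192,"dy":-60.5,"dz":-3,"gripper":0.4},
    {"rx":0,"ry":0,"rz":0,"dx":192,"dy":-60.5,"dz":-3,"gripper":0.4},
    {"rx":0,"ry":0,"rz":0,"dx":192,"dy":-60.5,"dz":-3,"gripper":0.4},
    {"rx":0,"ry":0,"rz":0,"dx":192,"dy":-60.5,"dz":-3,"gripper":0.4},
    {"rx":0,"ry":0,"rz":0,"dx":192,"dy":-60.5,"dz":-3,"gripper":0.4},
    {"rx":0,"ry":0,"rz":0,"dx":192,"dy":-60.5,"dz":-3,"gripper":0.4},
    {"rx":0,"ry":0,"rz":0,"dx":192,"dy":-60.5,"dz":-3,"gripper":0.4}
  ]
}}

```text
time: 18.35
eef_pos: [0.431, -0.0983, 0.1285]
tool_rot: [0.045, 0.999, -0.0, 0.001]
ft_force: [1.1, -0.5, 0.2]
gripper_width: 0.0652
```

Run:
```python
from h import *
s=save('wrist','w8')['image']
to((.4315,-.0985,.033,84.8))
g=(s.max(2)<45).astype(np.uint8);g[285:]=0
n,l,st,c=cv2.connectedComponentsWithStats(g)
print([(st[i].tolist(),c[i].round(0)) for i in range(1,n) if st[i][4]>200])
print('pred top',proj('w8',[(.4315,-.0985,.045),(.4315,-.0985,.0)]))
```

```text
t 18.4 p [ 0.4315 -0.0982  0.1285] F [0.2 0.3 0.2] w 0.065 q [-0.48  0.18  1.94  0.    1.03 -1.96]
d [ 0.1 -0.2 95.5] r [-0.001  0.002  0.001]
[([297, 220, 45, 54, 1898], array([319., 247.]))]
pred top [[321.09640444 251.40623351]
 [320.98536977 235.71234506]]
```

The bumper's dark blob at (319,247) matches the prediction. Go down and grip.

>>> {"name": "arm_command", "arguments": {
  "moves": [
    {"rx":0,"ry":0,"rz":0,"dx":0,"dy":0,"dz":25,"gripper":0.4},
    {"rx":0,"ry":0,"rz":0,"dx":0,"dy":0,"dz":55,"gripper":0.4},
    {"rx":0,"ry":0,"rz":0,"dx":0,"dy":0,"dz":80,"gripper":0.4},
    {"rx":0,"ry":0,"rz":0,"dx":0,"dy":0,"dz":92,"gripper":0.4},
    {"rx":0,"ry":0,"rz":0,"dx":0,"dy":0,"dz":95,"gripper":0.4},
    {"rx":0,"ry":0,"rz":0,"dx":0,"dy":0,"dz":95,"gripper":0.4},
    {"rx":0,"ry":0,"rz":0,"dx":0,"dy":0,"dz":95,"gripper":-1},
    {"rx":0,"ry":0,"rz":0,"dx":0,"dy":0,"dz":95,"gripper":-1},
    {"rx":0,"ry":0,"rz":0,"dx":0,"dy":0,"dz":95,"gripper":-1},
    {"rx":0,"ry":0,"rz":0,"dx":0,"dy":0,"dz":95,"gripper":-1},
    {"rx":0,"ry":0,"rz":0,"dx":0,"dy":0,"dz":95,"gripper":-1},
    {"rx":0,"ry":0,"rz":0,"dx":0,"dy":0,"dz":95,"gripper":-1}
  ],
  "newtons": 20
}}

```text
time: 19.4
eef_pos: [0.4305, -0.0981, 0.0337]
tool_rot: [0.045, 0.999, -0.0, 0.001]
ft_force: [0.6, 0.9, 4.1]
gripper_width: 0.0355
```

>>> {"name": "arm_command", "arguments": {
  "moves": [
    {"rx":0,"ry":0,"rz":0,"dx":0,"dy":0,"dz":0,"gripper":-1},
    {"rx":0,"ry":0,"rz":0,"dx":0,"dy":0,"dz":0,"gripper":-1},
    {"rx":0,"ry":0,"rz":0,"dx":0,"dy":0,"dz":-10,"gripper":-1},
    {"rx":0,"ry":0,"rz":0,"dx":0,"dy":0,"dz":-30,"gripper":-1},
    {"rx":0,"ry":0,"rz":0,"dx":0,"dy":0,"dz":-60,"gripper":-1},
    {"rx":0,"ry":0,"rz":0,"dx":0,"dy":0,"dz":-80,"gripper":-1},
    {"rx":0,"ry":0,"rz":0,"dx":0,"dy":0,"dz":-87,"gripper":-1},
    {"rx":0,"ry":0,"rz":0,"dx":0,"dy":0,"dz":-87,"gripper":-1}
  ]
}}

```text
time: 20.07
eef_pos: [0.431, -0.0983, 0.1215]
tool_rot: [0.045, 0.999, -0.001, 0.002]
ft_force: [0.9, -0.4, -1.4]
gripper_width: 0.0358
```

Run:
```python
from h import *
to((.6183,-.1429,.12,84.8))
```

```text
t 20.07 p [ 0.431  -0.0983  0.1215] F [ 0.9 -0.4 -1.4] w 0.0358 q [-0.48  0.18  1.95 -0.    1.01 -1.96]
d [-190.5  -27.7    2.2] r [-0.001  0.004  0.001]
```

>>> {"name": "arm_command", "arguments": {
  "moves": [
    {"rx":0,"ry":0,"rz":0,"dx":-12,"dy":-2,"dz":0,"gripper":-1},
    {"rx":0,"ry":0,"rz":0,"dx":-38,"dy":-5,"dz":0,"gripper":-1},
    {"rx":0,"ry":0,"rz":0,"dx":-72,"dy":-10,"dz":0,"gripper":-1},
    {"rx":0,"ry":0,"rz":0,"dx":-106,"dy":-15,"dz":0,"gripper":-1},
    {"rx":0,"ry":0,"rz":0,"dx":-140,"dy":-20,"dz":0,"gripper":-1},
    {"rx":0,"ry":0,"rz":0,"dx":-168,"dy":-24,"dz":0,"gripper":-1},
    {"rx":0,"ry":0,"rz":0,"dx":-184,"dy":-27,"dz":0,"gripper":-1},
    {"rx":0,"ry":0,"rz":0,"dx":-190.5,"dy":-27.5,"dz":0,"gripper":-1},
    {"rx":0,"ry":0,"rz":0,"dx":-190.5,"dy":-27.5,"dz":0,"gripper":-1},
    {"rx":0,"ry":0,"rz":0,"dx":-190.5,"dy":-27.5,"dz":0,"gripper":-1}
  ]
}}

```text
time: 20.9
eef_pos: [0.6158, -0.1416, 0.1182]
tool_rot: [0.045, 0.999, 0.001, -0.002]
ft_force: [0.5, -0.0, -0.4]
gripper_width: 0.0355
```

Run:
```python
from h import *
s=save('wrist','w9')['image']
to((.6183,-.1429,.0455,84.8))
cv2.imwrite('pics/c9.png',s[:,:,::-1])
```

```text
t 20.95 p [ 0.6156 -0.1415  0.1187] F [-0.2 -0.3 -0. ] w 0.0355 q [-0.4   0.5   1.48 -0.    1.17 -1.88]
d [-3.  -1.2 73.2] r [ 0.001 -0.003  0.002]
```

View pics/c9.png

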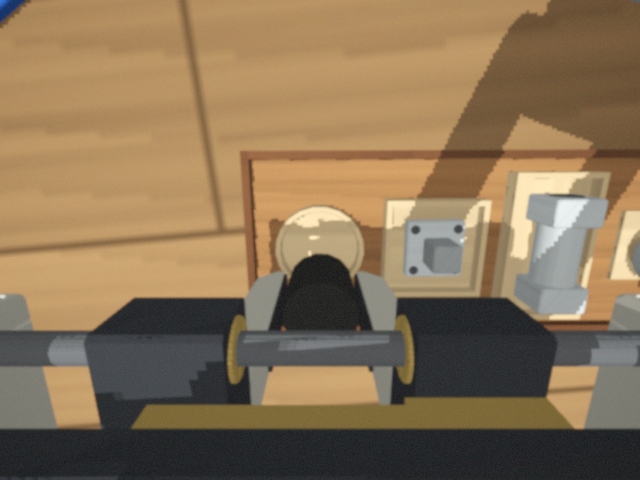

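The adapter is flat in its box at (437,250), and the bumper is upright over the cup. Lower and release.

>>> {"name": "arm_command", "arguments": {
  "moves": [
    {"rx":0,"ry":0,"rz":0,"dx":-2,"dy":-1,"dz":15,"gripper":-1},
    {"rx":0,"ry":0,"rz":0,"dx":-2,"dy":-1,"dz":35,"gripper":-1},
    {"rx":0,"ry":0,"rz":0,"dx":-2,"dy":-1,"dz":52,"gripper":-1},
    {"rx":0,"ry":0,"rz":0,"dx":-2,"dy":-1,"dz":62,"gripper":-1},
    {"rx":0,"ry":0,"rz":0,"dx":-2,"dy":-1,"dz":68,"gripper":-1},
    {"rx":0,"ry":0,"rz":0,"dx":-2,"dy":-1,"dz":71,"gripper":-1},
    {"rx":0,"ry":0,"rz":0,"dx":-2,"dy":-1,"dz":71,"gripper":-1},
    {"rx":0,"ry":0,"rz":0,"dx":-2,"dy":-1,"dz":71,"gripper":-1}
  ]
}}

```text
time: 21.62
eef_pos: [0.6196, -0.1435, 0.0498]
tool_rot: [0.045, 0.999, -0.0, 0.001]
ft_force: [0.6, -0.0, -0.1]
gripper_width: 0.0356
```

Run:
```python
from h import *
to((.6183,-.1429,.0455,84.8))
```

```text
t 21.62 p [ 0.6196 -0.1435  0.0498] F [ 0.6 -0.  -0.1] w 0.0356 q [-0.4   0.58  1.53 -0.    1.03 -1.88]
d [1.3 0.5 4.3] r [-0.     0.001  0.001]
```

>>> {"name": "arm_command", "arguments": {
  "moves": [
    {"rx":0,"ry":0,"rz":0,"dx":1,"dy":0,"dz":2,"gripper":-1},
    {"rx":0,"ry":0,"rz":0,"dx":1,"dy":0,"dz":4,"gripper":-1},
    {"rx":0,"ry":0,"rz":0,"dx":1,"dy":0,"dz":4,"gripper":-1},
    {"rx":0,"ry":0,"rz":0,"dx":1,"dy":0,"dz":4,"gripper":-1},
    {"rx":0,"ry":0,"rz":0,"dx":1,"dy":0,"dz":3.5,"gripper":0.2},
    {"rx":0,"ry":0,"rz":0,"dx":1,"dy":0,"dz":3.5,"gripper":0.2},
    {"rx":0,"ry":0,"rz":0,"dx":1,"dy":0,"dz":3.5,"gripper":0.2},
    {"rx":0,"ry":0,"rz":0,"dx":1,"dy":0,"dz":3.5,"gripper":0.2},
    {"rx":0,"ry":0,"rz":0,"dx":1,"dy":0,"dz":-15,"gripper":0.2},
    {"rx":0,"ry":0,"rz":0,"dx":1,"dy":0,"dz":-45,"gripper":0.2},
    {"rx":0,"ry":0,"rz":0,"dx":1,"dy":0,"dz":-85,"gripper":0.2},
    {"rx":0,"ry":0,"rz":0,"dx":1,"dy":0,"dz":-120,"gripper":0.2}
  ]
}}

```text
time: 22.62
eef_pos: [0.6178, -0.1431, 0.1702]
tool_rot: [0.045, 0.999, 0.0, -0.001]
ft_force: [0.1, -0.9, -0.8]
gripper_width: 0.0558
```

>>> {"name": "arm_command", "arguments": {
  "moves": [
    {"rx":0,"ry":0,"rz":0,"dx":150,"dy":-200,"dz":-30,"gripper":0.2},
    {"rx":0,"ry":0,"rz":0,"dx":150,"dy":-200,"dz":-30,"gripper":0.2},
    {"rx":0,"ry":0,"rz":0,"dx":150,"dy":-200,"dz":-30,"gripper":0.2},
    {"rx":0,"ry":0,"rz":0,"dx":150,"dy":-200,"dz":-30,"gripper":0.2},
    {"rx":0,"ry":0,"rz":0,"dx":150,"dy":-200,"dz":-30,"gripper":0.2},
    {"rx":0,"ry":0,"rz":0,"dx":150,"dy":-200,"dz":-30,"gripper":0.2},
    {"rx":0,"ry":0,"rz":0,"dx":150,"dy":-200,"dz":-30,"gripper":0.2},
    {"rx":0,"ry":0,"rz":0,"dx":150,"dy":-200,"dz":-30,"gripper":0.2},
    {"rx":0,"ry":0,"rz":0,"dx":150,"dy":-200,"dz":-30,"gripper":0.2}
  ]
}}

```text
time: 23.37
eef_pos: [0.451, -0.329, 0.1989]
tool_rot: [0.045, 0.999, 0.0, 0.0]
ft_force: [0.1, 0.5, -0.1]
gripper_width: 0.0559
```

Run:
```python
from h import *
s=save('side','s10')['image'];t=save('top','t10')['image']
to()
cv2.imwrite('pics/c10.png',np.vstack([cv2.resize(s[155:285,290:460],(510,390),interpolation=cv2.INTER_CUBIC),cv2.resize(t[130:200,240:425],(510,193),interpolation=cv2.INTER_CUBIC)])[:,:,::-1])
```

```text
t 23.47 p [ 0.4517 -0.3279  0.1987] F [ 0.1  0.3 -0.3] w 0.0558 q [-0.83  0.3   1.57  0.    1.27 -2.31]
```

View pics/c10.png

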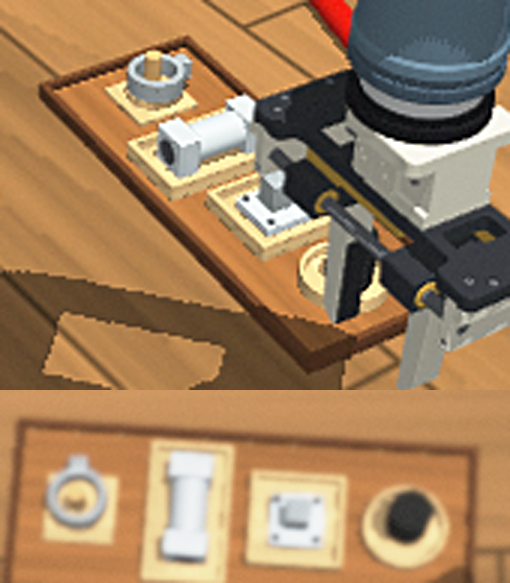

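All four parts look seated, but the gripper hides the cup in the side view. I'll clear the arm and take one last look.

>>> {"name": "arm_command", "arguments": {
  "moves": [
    {"rx":0,"ry":0,"rz":0,"dx":100,"dy":-60,"dz":-30,"gripper":0.2},
    {"rx":0,"ry":0,"rz":0,"dx":100,"dy":-60,"dz":-30,"gripper":0.2},
    {"rx":0,"ry":0,"rz":0,"dx":100,"dy":-60,"dz":-30,"gripper":0.2},
    {"rx":0,"ry":0,"rz":0,"dx":100,"dy":-60,"dz":-30,"gripper":0.2},
    {"rx":0,"ry":0,"rz":0,"dx":100,"dy":-60,"dz":-30,"gripper":0.2},
    {"rx":0,"ry":0,"rz":0,"dx":100,"dy":-60,"dz":-30,"gripper":0.2}
  ]
}}

```text
time: 23.97
eef_pos: [0.3472, -0.379, 0.2288]
tool_rot: [0.044, 0.999, 0.0, 0.0]
ft_force: [-0.2, 0.2, -0.3]
gripper_width: 0.0557
```

Run:
```python
from h import *
s=save('side','s11')['image']
to()
f='t10'
print('bump',back(f,[388.7,175.3],.057),'ring',back(f,[267.6,169.2],.038))
cv2.imwrite('pics/c11.png',cv2.resize(s[140:290,260:460],(800,600),interpolation=cv2.INTER_CUBIC)[:,:,::-1])
```

```text
t 24.02 p [ 0.3474 -0.3787  0.2286] F [ 0.6  0.4 -0. ] w 0.0555 q [-1.05  0.2   1.63  0.    1.31 -2.53]
bump [[ 0.61705359 -0.14337374  0.057     ]] ring [[0.64194329 0.12000851 0.038     ]]
```

View pics/c11.png

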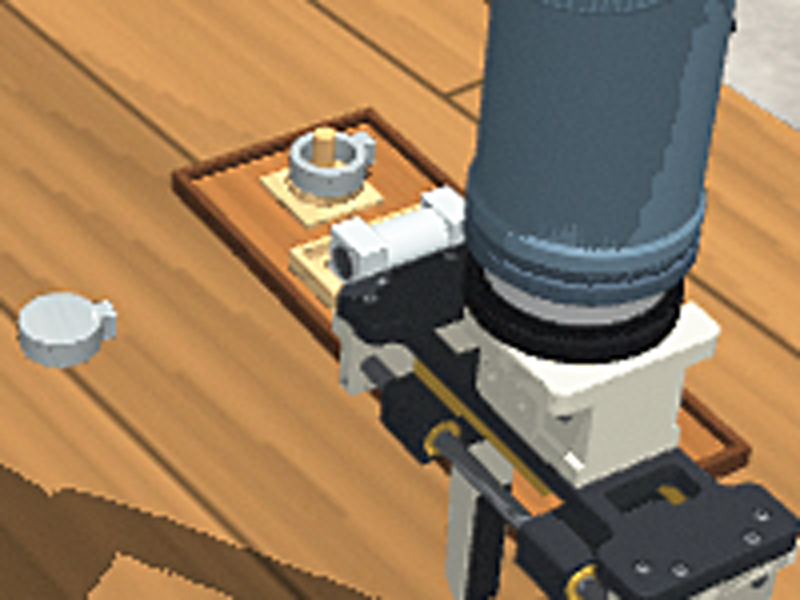

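The ring lies flat on its seat and the disc is untouched. Bumper and ring sit within about 1.5 mm of their targets at the seated height. The arm is clear of everything.

```bash
python3 -c "
from plant import job_done; print(job_done())"
```

```text
the job is handed in; nothing more can be done
None
```

I placed the four parts in the order asked and handed the job in at about 24 s of the 118 s allowed: short pylon in the trough, clamp ring over the post, white adapter in the square box, and bumper in the round cup. I moved none of the look-alikes.

- **Pylon, ring and adapter:** the last pictures show the pylon in the trough, the ring flat on its seat and the adapter flat in its box with its stub up. The ring measured within about 1 mm of the post axis.
- **Bumper:** the arm blocked the side view of the cup in both final pictures, so I checked the bumper only from the top camera. It looks upright there and measured within about 1.5 mm of the cup centre. The release height also matched it resting on the cup floor.
- **Look-alikes:** I saw the disc still in place in the last side view. I did not re-check the long pylon or the blue and green adapters at the end.
- **Forces and arm:** wrist force read 5 N or less at every check. The arm finished clear of everything, with no contact force.
- **Refused call:** my first move call was refused because its rows left out some fields. It moved nothing.

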